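Collect today's sample jars in the caddy

ROBOT

A 7-joint arm with a two-finger parallel gripper is mounted at the origin on the work surface. World frame = base frame: x ahead of the robot, y to its left, z up, the work surface at z = 0. Lengths are in m, angles in degrees, forces in N, time in s.
With the tool pointing down it reaches from about 0.425 to 0.875 m from the base axis. Payload 4.7 kg.
Tool frame: the origin (TCP) lies at the very end of the fingers, on their centre line; the grasp point (between the pads) lies 19 mm behind it (env.grasp_offset is the distance from the TCP to the grasp point, in m); z points along the fingers, y is the line along which they close (so a half turn about z gives the same grasp; the last joint's range is limited). The gripper opens to 87 mm and grips with 3 to 60 N. Pads are 19 mm wide; open, the fingers measure 117 mm over their backs; the gripper's body (75 mm by 190 mm) begins 51 mm behind the grasp point.
Start: joints at [77.011, 18.392, -4.016, 83.108, 1.295, 78.541, -3.26], TCP at [0.155, -0.631, 0.223] pointing down, gripper open.
Joint ranges: [-163.93, 163.93], [-17.29, 119.83], [-79.2, 71.16], [3.27, 140.29], [-89.18, 269.18], [5.43, 117.66], [-154.24, 154.24]. Speed limits (degrees/s): [147.25, 147.25, 180, 180, 180, 180, 180].

INTERFACE

Orientations are given as [roll, pitch, yaw] about the fixed x, y, z axes, in that order (R = Rz(yaw) Ry(pitch) Rx(roll)).
In Python, from cell import env gives the robot as it stands. The module is installed in compiled form; this text tells all that it offers.
- The arm moves only by the tool drive_tool, never from a script. Its argument "moves" is one flat list of numbers, 5 for each row, row after row: the shift along the tool's x, y, z in units of 40 mm (1.0 is 40 mm), then the turn about the tool's z in units of 10 degrees (1.0 is 10 degrees), then the finger opening in mm, from 0 to 87. A call has 1 to 5 rows; each row is the pose to reach, as a shift and turn from the pose commanded when the call began, along the tool's axes at that moment; what a row does not reach only later rows make up. A row lasts 1/8 s, in which the tool goes at most 62.5 mm and 10.7 degrees, less where a joint would pass 70% of its speed; a pose out of reach is approached as far as the arm can. A call with a gripper value outside its range is refused whole. The fingers move at their own pace and stop on an object; "squeeze" is the grip in N (left out, the last holds). Time passes only in rows, so rows that repeat a pose let the fingers close. It gives the time, the measured TCP pose, the force, the opening and the grip force at its end, in the units of the state.
- env.get_obs(): the state, without advancing time (a new reading comes with each control period).
- env.read_camera(name): name is "scene" or "top" or "wrist"; returns (picture, depth): 400x640x3 uint8, red, green, blue; 400x640 float32, m along the optical axis (not along the pixel's ray), 0 where there is no reading.
- env.camera_model(name): a dict with "K" (3x3 intrinsics, pixels), "rvec" (rotation vector, rad) and "tvec" (3), from world to camera coordinates, as OpenCV has them; the wrist camera has in their place "tool_from_camera" (4x4, takes a point from camera to tool coordinates, whose origin is the TCP and whose axes are the flange's). Camera axes: x right, y down, z forward; pixel columns grow to the right and rows downward; lengths in m; the calibration is good to about 2 mm. A picture is of the moment at which its call begins: read the wrist's pose just before it. camera_model takes no time and is no camera call.
- env.sign_off(): hands the job in; it is judged then, once.
The state is a dict: "time_s": time; "qpos": joint angles; "joint_velocities": joint speeds; "effort": joint torques, N m; "tool_pos": TCP position; "tool_rot": TCP orientation; "force": force on the tool from outside, world axes, zero at the start; "wrist_torque": the same for the moment, N m; "grip_width": finger opening in m; "grasp_force": force on a finger pad.
Only numpy, scipy, OpenCV 4.12 (cv2) and the standard library are available. Lean on these libraries where they do the work, as an engineer would, in place of code of your own. Each camera call takes 0.05 s, during which the arm holds its last target. There are 200 camera calls.

TASK

Collect the four turquoise-capped sample jars from the bench into the purple caddy, each standing upright in the bay whose floor has the colour of the dot on its cap, and set them down gently rather than dropping them in. Leave the navy-capped jars of the old batch standing where they are, although their dots look the same.

Things in the scene. Friction and masses are not known exactly. Their poses are not given: they have to be found in the camera images.
- jar_red: Loose closed jar, round, 62 mm high: turquoise screw cap (44 mm across, top 18 mm, grip here) with a red dot, pink body (40 mm across, lower 44 mm) with a red band; belongs in the red-floored bay of the caddy. 55 to 115 g. Origin: centre of its underside, z up. Stands on the bench; anything else lying among the jars is lower than 22 mm.
- jar_yellow: Loose closed jar, round, 62 mm high: turquoise screw cap (44 mm across, top 18 mm, grip here) with a yellow dot, pink body (40 mm across, lower 44 mm) with a yellow band; belongs in the yellow-floored bay of the caddy. 55 to 115 g. Origin: centre of its underside, z up. Stands on the bench; anything else lying among the jars is lower than 22 mm.
- jar_white: Loose closed jar, round, 62 mm high: turquoise screw cap (44 mm across, top 18 mm, grip here) with a white dot, pink body (40 mm across, lower 44 mm) with a white band; belongs in the white-floored bay of the caddy. 55 to 115 g. Origin: centre of its underside, z up. Stands on the bench; anything else lying among the jars is lower than 22 mm.
- jar_black: Loose closed jar, round, 62 mm high: turquoise screw cap (44 mm across, top 18 mm, grip here) with a black dot, pink body (40 mm across, lower 44 mm) with a black band; belongs in the black-floored bay of the caddy. 55 to 115 g. Origin: centre of its underside, z up. Stands on the bench; anything else lying among the jars is lower than 22 mm.
- bay_red: The red floor plate, 64 x 64 x 3 mm, of one bay of the purple caddy (all fixed, turned up to 0.4 rad). Origin: centre of its underside, 5 mm above the bench; a jar stands on it 3 mm above the origin. x, y: along the bay's sides. Bay 66 mm square inside; walls end 25 mm above this origin, 20 mm thick between bays, 6 mm outside. Bay centres form an 86 mm square; colours change places.
- bay_yellow: The yellow floor plate, 64 x 64 x 3 mm, of one bay of the purple caddy (all fixed, turned up to 0.4 rad). Origin: centre of its underside, 5 mm above the bench; a jar stands on it 3 mm above the origin. x, y: along the bay's sides. Bay 66 mm square inside; walls end 25 mm above this origin, 20 mm thick between bays, 6 mm outside. Bay centres form an 86 mm square; colours change places.
- bay_white: The white floor plate, 64 x 64 x 3 mm, of one bay of the purple caddy (all fixed, turned up to 0.4 rad). Origin: centre of its underside, 5 mm above the bench; a jar stands on it 3 mm above the origin. x, y: along the bay's sides. Bay 66 mm square inside; walls end 25 mm above this origin, 20 mm thick between bays, 6 mm outside. Bay centres form an 86 mm square; colours change places.
- bay_black: The black floor plate, 64 x 64 x 3 mm, of one bay of the purple caddy (all fixed, turned up to 0.4 rad). Origin: centre of its underside, 5 mm above the bench; a jar stands on it 3 mm above the origin. x, y: along the bay's sides. Bay 66 mm square inside; walls end 25 mm above this origin, 20 mm thick between bays, 6 mm outside. Bay centres form an 86 mm square; colours change places.
- old_red: Loose closed jar, round, 62 mm high: dark navy blue screw cap (44 mm across, top 18 mm, grip here) with a red dot, pink body (40 mm across, lower 44 mm) with a red band; a look-alike from an older batch, to be left standing where it is. 55 to 115 g. Origin: centre of its underside, z up. Stands on the bench; anything else lying among the jars is lower than 22 mm.
- old_yellow: Loose closed jar, round, 62 mm high: dark navy blue screw cap (44 mm across, top 18 mm, grip here) with a yellow dot, pink body (40 mm across, lower 44 mm) with a yellow band; a look-alike from an older batch, to be left standing where it is. 55 to 115 g. Origin: centre of its underside, z up. Stands on the bench; anything else lying among the jars is lower than 22 mm.
Not all that is in view belongs to the job. What is shaped like the jar_black but green is not meant. What is shaped like the jar_white but green is not meant.

How it is judged (in metres and radians):
At the end, for the whole second after the job is handed in: Each turquoise-capped jar stands on the floor of the bay of its own dot's colour (within 24 mm of the bay's centre, origin no more than 8 mm above the plate's origin), upright within 0.12 rad, released and at rest; both navy-capped jars stand upright within 30 mm of where they began (horizontal distance between jar_red and bay_red below 0.024 m and z of jar_red in the frame of bay_red between -0.002 and 0.008 m and angle between each of jar_red, jar_yellow, jar_white, jar_black, old_red, old_yellow's own z axis and vertical below 0.12 rad and linear speed of each of jar_red, jar_yellow, jar_white, jar_black, old_red, old_yellow below 0.02 m/s and horizontal distance between jar_yellow and bay_yellow below 0.024 m and z of jar_yellow in the frame of bay_yellow between -0.002 and 0.008 m and horizontal distance between jar_white and bay_white below 0.024 m and z of jar_white in the frame of bay_white between -0.002 and 0.008 m and horizontal distance between jar_black and bay_black below 0.024 m and z of jar_black in the frame of bay_black between -0.002 and 0.008 m and distance of each of old_red, old_yellow from where it was at the start of the episode below 0.03 m); the robot touches nothing.
It fails at once if a jar is dropped into its bay (arrives at the bay's floor faster than 0.6 m/s) ((horizontal distance between jar_red and bay_red below 0.045 m and z of jar_red in the frame of bay_red below 0.025 m and linear speed of jar_red above 0.6 m/s) or (horizontal distance between jar_yellow and bay_yellow below 0.045 m and z of jar_yellow in the frame of bay_yellow below 0.025 m and linear speed of jar_yellow above 0.6 m/s) or (horizontal distance between jar_white and bay_white below 0.045 m and z of jar_white in the frame of bay_white below 0.025 m and linear speed of jar_white above 0.6 m/s) or (horizontal distance between jar_black and bay_black below 0.045 m and z of jar_black in the frame of bay_black below 0.025 m and linear speed of jar_black above 0.6 m/s)).
It fails at once if a navy-capped jar is moved more than 30 mm or tipped (distance of any of old_red, old_yellow from where it was at the start of the episode above 0.03 m or angle between any of old_red, old_yellow's own z axis and vertical above 0.5 rad).
It also fails if it takes over 106 s, if anything falls off the work surface, if the arm or the gripper's body presses on something with over 40 N, if the wrist force passes 120 N, or if a joint passes its speed limit or range.

## Working session

There is one attempt and no reset: what is moved stays moved. The work goes in short steps, Python scripts to look and compute and a tool call to move; the robot and the scene stay as the last step left them, time stands still between calls to the robot, and variables do not carry over. Pictures are saved under pics/ and viewed, at most 14 in all, crops included, and the job is handed in when it is done.

Besides the shell and the picture viewer there is one more tool, called after "Emit:" as name(argument=value, ...), one argument or row to a line, values as JSON. drive_tool: Moves the arm, as the interface text tells. Its arguments: {"type":"object","properties":{"moves":{"type":"array","items":{"type":"number"}},"squeeze":{"type":"number"}},"required":["moves"]}

```bash
mkdir -p pics; python3 - <<'E'
from cell import env
import cv2,numpy as np
o=env.get_obs();print({k:np.round(v,3) for k,v in o.items()},env.grasp_offset)
for n in("top","scene"):
    p,d=env.read_camera(n);cv2.imwrite(f"pics/{n}0.png",p[:,:,::-1]);np.savez(f"{n}0.npz",p=p,d=d)
    print(n,{k:np.round(v,3).tolist() for k,v in env.camera_model(n).items()})
print(env.camera_model("wrist"))
E
```

```text
{'time_s': np.float64(0.0), 'qpos': array([77.009, 18.439, -4.016, 83.174,  1.295, 78.539, -3.262]), 'joint_velocities': array([-0.036, -0.082, -0.021,  0.135, -0.062,  0.083, -0.004]), 'effort': array([-0.0000e+00, -4.9129e+01, -4.0400e-01, -3.1253e+01, -6.4000e-02,
        4.4000e-02,  0.0000e+00]), 'tool_pos': array([ 0.155, -0.631,  0.221]), 'tool_rot': array([-1.79894e+02,  6.00000e-03,  1.37990e+01]), 'force': array([-0.458,  0.292,  0.057]), 'wrist_torque': array([-0.004,  0.043, -0.033]), 'grasp_force': np.float64(0.0), 'grip_width': np.float64(0.087)} 0.0187
top {'K': [[477.922, 0.0, 315.6], [0.0, 477.922, 198.643], [0.0, 0.0, 1.0]], 'rvec': [2.15, -2.194, 0.11], 'tvec': [-0.033, 0.547, 1.036]}
scene {'K': [[436.417, 0.0, 321.377], [0.0, 436.417, 206.221], [0.0, 0.0, 1.0]], 'rvec': [1.957, 1.271, -0.577], 'tvec': [-0.176, -0.299, 1.402]}
{'K': array([[282.4540362 ,   0.        , 317.657336  ],
       [  0.        , 282.4540362 , 195.05499438],
       [  0.        ,   0.        ,   1.        ]]), 'tool_from_camera': array([[ 1.25246769e-03, -9.56490754e-01, -2.91759952e-01,
         8.04752376e-02],
       [ 9.99999203e-01,  1.24450326e-03,  2.12883348e-04,
         1.58268388e-03],
       [ 1.59475257e-04, -2.91759986e-01,  9.56491550e-01,
        -1.63304876e-01],
       [ 0.00000000e+00,  0.00000000e+00,  0.00000000e+00,
         1.00000000e+00]])}
```

View pics/top0.png

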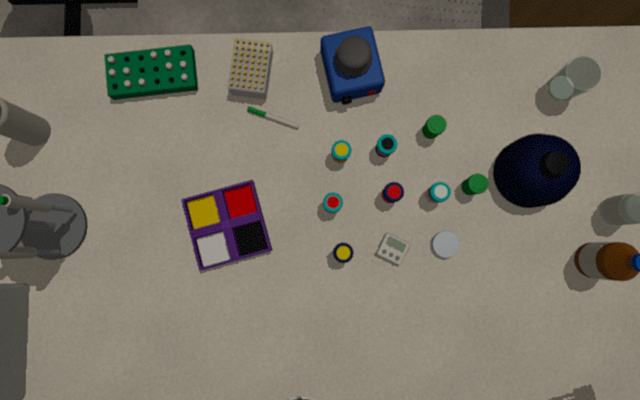

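View pics/scene0.png

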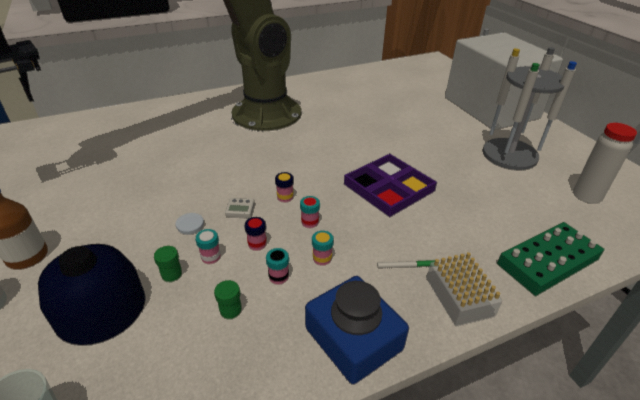

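Top view. Turquoise caps: yellow dot (341,150), black (386,145), red (333,202), white (439,192). Look-alikes: navy red (393,191), navy yellow (343,252), and green (433,126) and (475,184). Caddy floors: yellow (204,212), red (241,200), white (213,249), black (250,237). In the scene view the turquoise caps are red (310,203), yellow (322,241), white (207,238) and black (277,257).

```bash
cat > h.py <<'E'
import cv2,numpy as np
from scipy.spatial.transform import Rotation as Ro
from cell import env
def cam(n,o=None):
    m=env.camera_model(n)
    if n=="wrist":
        T=np.eye(4);T[:3,:3]=Ro.from_euler("xyz",o["tool_rot"],degrees=True).as_matrix();T[:3,3]=o["tool_pos"]
        W=T@m["tool_from_camera"];return m["K"],W[:3,:3],W[:3,3]
    R=cv2.Rodrigues(np.array(m["rvec"],float))[0];return m["K"],R.T,-R.T@np.array(m["tvec"]).ravel()
def ray(c,px):
    d=c[1]@np.linalg.solve(c[0],[px[0],px[1],1.]);return c[2],d/np.linalg.norm(d)
def plane(c,px,z):
    p,d=ray(c,px);return p+d*(z-p[2])/d[2]
def tri(r):
    A=sum(np.eye(3)-np.outer(d,d) for p,d in r);b=sum((np.eye(3)-np.outer(d,d))@p for p,d in r);return np.linalg.solve(A,b)
def hsv(p):return cv2.cvtColor(p,cv2.COLOR_RGB2HSV)
def blobs(m,amin=30):
    cs,_=cv2.findContours(m.astype(np.uint8),cv2.RETR_EXTERNAL,cv2.CHAIN_APPROX_NONE)
    return [c for c in cs if cv2.contourArea(c)>amin]
E
python3 - <<'E'
from h import *
D={n:np.load(n+"0.npz")["p"] for n in("top","scene")};C={n:cam(n) for n in D}
ap={"top":{"red":(333,202),"yellow":(341,150),"white":(439,192),"black":(386,145)},"scene":{"red":(310,203),"yellow":(322,238),"white":(207,236),"black":(277,256)}}
col={"red":lambda h:((h[...,0]<8)|(h[...,0]>172))&(h[...,1]>150)&(h[...,2]>70),"yellow":lambda h:(abs(h[...,0].astype(int)-24)<6)&(h[...,1]>150)&(h[...,2]>70),
"white":lambda h:(h[...,1]<70)&(h[...,2]>130),"black":lambda h:(h[...,2]<45)}
def dot(n,k,r=8):
    h=hsv(D[n]);x,y=ap[n][k];s=np.zeros(h.shape[:2],bool);s[y-r:y+r+1,x-r:x+r+1]=1
    if k in("white","black"): # inside turquoise cap only
        t=((abs(h[...,0].astype(int)-90)<10)&(h[...,1]>110)&s).astype(np.uint8)
        m=col[k](h)&s
    else: m=col[k](h)&s
    b=sorted(blobs(m,5),key=cv2.contourArea)
    if n=="scene": b=sorted(b,key=lambda c:c[:,0,1].mean())[:1]   # uppermost = dot
    (u,v),_=cv2.minEnclosingCircle(b[-1]);return np.array([u,v]),cv2.contourArea(b[-1])
for k in ap["top"]:
    a,s1=dot("top",k);b,s2=dot("scene",k)
    print(k,a,b,s1,s2,"tri",tri([ray(C["top"],a),ray(C["scene"],b)]).round(4),"plane62",plane(C["top"],a,.062).round(4))
for k,px in {"oldred":(393,191.5),"oldyel":(343,252.5),"g1":(433.5,126),"g2":(475,184)}.items(): print(k,plane(C["top"],px,.062).round(3))
bay={"yellow":(204,212),"red":(241,200),"white":(213,249),"black":(250,237)};bs={"black":(366,180),"white":(389,169),"yellow":(414,184),"red":(391,197)}
def bl(n,k,px):
    h=hsv(D[n]);r=26;s=np.zeros(h.shape[:2],np.uint8);x,y=px;s[y-r:y+r,x-r:x+r]=1
    q,lab,st,ce=cv2.connectedComponentsWithStats((col[k](h)&(s>0)).astype(np.uint8));i=lab[y,x]
    c=blobs(lab==i)[0];R=cv2.minAreaRect(c);return np.array(R[0]),R,st[i,4]
for k in bay:
    a,R,s1=bl("top",k,bay[k]);b,R2,s2=bl("scene",k,bs[k])
    P=plane(C["top"],a,.008);e=cv2.boxPoints(R);q=[plane(C["top"],p,.008) for p in e]
    ang=[round(np.degrees(np.arctan2(*(q[i+1]-q[i])[1::-1]))%90,1) for i in(0,1)]
    print("bay",k,a,b,s1,s2,"plane8",P.round(4),"tri",tri([ray(C["top"],a),ray(C["scene"],b)]).round(4),ang,[np.linalg.norm(q[i+1]-q[i]).round(3) for i in (0,1)])
cv2.imwrite("pics/crop0.png",cv2.resize(D["top"][110:275,310:500,::-1],None,fx=3.4,fy=3.4,interpolation=cv2.INTER_CUBIC))
E
```

```text
red [332.5  201.75] [309.5 201. ] 99.0 57.0 tri [ 0.536  -0.0796  0.0618] plane62 [ 0.5358 -0.0799  0.062 ]
yellow [341.12921143 149.0393219 ] [322.125 237.   ] 95.0 80.0 tri [ 0.6508 -0.1011  0.0611] plane62 [ 0.6505 -0.1013  0.062 ]
white [440.28945923 191.28947449] [205.5 234. ] 119.0 88.5 tri [ 0.5534 -0.3126  0.0645] plane62 [ 0.5538 -0.3127  0.062 ]
black [387.  143.5] [276.61538696 255.        ] 81.5 89.5 tri [ 0.661  -0.2016  0.0608] plane62 [ 0.6607 -0.2015  0.062 ]
oldred [ 0.555 -0.211  0.062]
oldyel [ 0.427 -0.1    0.062]
g1 [ 0.698 -0.304  0.062]
g2 [ 0.568 -0.388  0.062]
bay yellow [203.         211.50001526] [413.99996948 183.49996948] 768 183 plane8 [0.5245 0.2109 0.008 ] tri [0.5243 0.2098 0.0165] [np.float64(14.3), np.float64(15.1)] [np.float64(0.063), np.float64(0.063)]
bay red [240.13845825 201.00767517] [389.99996948 196.49998474] 729 213 plane8 [0.5466 0.127  0.008 ] tri [0.5462 0.1264 0.0171] [np.float64(14.3), np.float64(14.7)] [np.float64(0.062), np.float64(0.061)]
bay white [212.91177368 249.14706421] [389.05621338 167.91012573] 709 141 plane8 [0.4395 0.1885 0.008 ] tri [0.4401 0.1878 0.0162] [np.float64(12.9), np.float64(13.9)] [np.float64(0.059), np.float64(0.061)]
bay black [249.71153259 237.94229126] [365.21813965 179.40267944] 819 198 plane8 [0.4629 0.1059 0.008 ] tri [0.4628 0.1048 0.0182] [np.float64(14.2), np.float64(14.7)] [np.float64(0.065), np.float64(0.065)]
```

View pics/crop0.png

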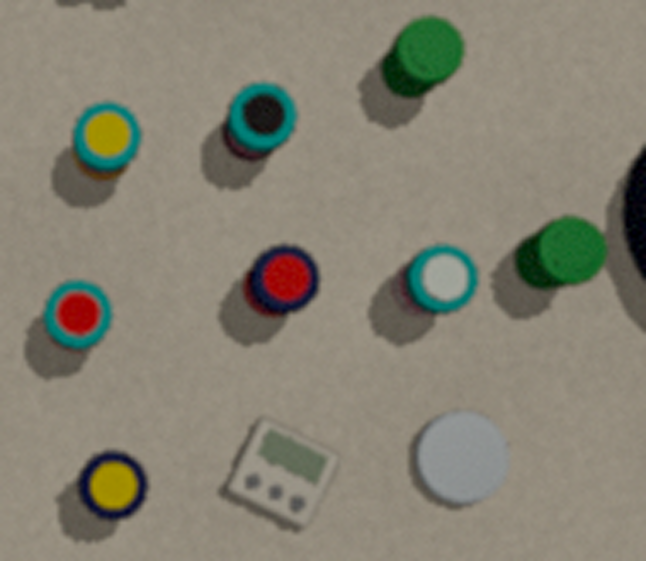

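The crop confirms it: turquoise rings hold the yellow, black, red and white dots, navy rings hold red (285,280) and yellow (113,485), and the two green jars are decoys. I'll start with white at (0.554,-0.313). I'll turn the tool to yaw 60° so the fingers clear the neighbours, and keep that yaw throughout.

```bash
cat > plan.py <<'E'
import sys
from h import *
def plan(P,yaw=60,o=None):
    o=o or env.get_obs();R=Ro.from_euler("xyz",o["tool_rot"],degrees=True).as_matrix()
    return (R.T@(np.array(P)-o["tool_pos"])/.04).round(2).tolist(),round(-((yaw-o["tool_rot"][2]+180)%360-180)/10,2)
if __name__=="__main__":
    a=[float(v) for v in sys.argv[1:]];o=env.get_obs()
    print(o["time_s"].round(2),o["tool_pos"].round(4),o["tool_rot"].round(2))
    for i in range(0,len(a),3): print(a[i:i+3],plan(a[i:i+3],o=o))
E
python3 plan.py .554 -.313 .2
```

```text
Traceback (most recent call last):
  File "plan.py", line 8, in <module>
    print(o["time_s"].round(2),o["tool_pos"].round(4),o["tool_rot"].round(2))
          ^^^^^^^^^^^^^^^^^
AttributeError: 'float' object has no attribute 'round'
```

```bash
sed -i 's/    o=o or env.get_obs();R=/    o=o or env.get_obs();R=/; s/print(o\["time_s"\].round(2),o\["tool_pos"\].round(4),o\["tool_rot"\].round(2))/print(*[np.round(o[k],4) for k in("time_s","tool_pos","tool_rot")])/' plan.py
python3 plan.py .554 -.313 .2
```

```text
0.1 [ 0.1548 -0.6308  0.2215] [-1.798984e+02  6.700000e-03  1.379760e+01]
[0.554, -0.313, 0.2] ([11.59, -5.33, 0.55], np.float64(-4.62))
```

Emit:
drive_tool(
  moves=[1.2,-0.55,0.05,-0.9,87,2.6,-1.2,0.1,-1.8,87,4.0,-1.85,0.2,-2.8,87,5.4,-2.5,0.3,-3.8,87,6.4,-3.0,0.35,-4.6,87],
)

```text
time_s: 0.72
tool_pos: [0.3773, -0.4509, 0.208]
tool_rot: [-180.0, -0.1, 60.2]
force: [0.4, -0.4, -0.8]
grip_width: 0.087
grasp_force: 0.0
```

```bash
python3 plan.py .554 -.313 .2
```

```text
0.725 [ 0.3773 -0.4509  0.208 ] [-1.799763e+02 -5.530000e-02  6.024640e+01]
[0.554, -0.313, 0.2] ([5.18, 2.12, 0.21], np.float64(0.02))
```

Emit:
drive_tool(
  moves=[1.3,0.5,0.05,0,87,2.7,1.1,0.1,0,87,4.1,1.7,0.15,0,87,5.2,2.1,0.2,0,87,5.2,2.1,0.2,0,87],
)

```text
time_s: 1.35
tool_pos: [0.5554, -0.3105, 0.1997]
tool_rot: [-179.9, -0.2, 60.3]
force: [-0.2, -0.2, 0.1]
grip_width: 0.0872
grasp_force: 0.0
```

```bash
cat > wr.py <<'E'
import sys
from h import *
from plan import plan
# wrist picture: turquoise caps on plane z=.062 (or given), printed in world
z=float(sys.argv[2]) if len(sys.argv)>2 else .062
o=env.get_obs();p,d=env.read_camera("wrist");c=cam("wrist",o)
cv2.imwrite(f"pics/{sys.argv[1]}.png",p[:,:,::-1]);np.savez(sys.argv[1]+".npz",p=p,d=d)
print(np.round(o["time_s"],2),o["tool_pos"].round(4),o["tool_rot"].round(2))
h=hsv(p)
for b in blobs((abs(h[...,0].astype(int)-90)<10)&(h[...,1]>110)&(h[...,2]>50),400):
    x,y,w,k=cv2.boundingRect(b);m=np.zeros(h.shape[:2],np.uint8);cv2.drawContours(m,[b],-1,1,-1)
    top=cv2.convexHull(b);(u,v),r=cv2.minEnclosingCircle(b)
    print("cap",(int(u),int(v)),int(r),plane(c,(u,v),z).round(4),"box",(x,y,w,k),"depth",np.median(d[int(v)-4:int(v)+5,int(u)-4:int(u)+5]).round(4))
E
python3 wr.py w1; python3 plan.py .554 -.313 .035
```

```text
1.35 [ 0.5554 -0.3105  0.1997] [-179.94   -0.19   60.29]
cap (319, 185) 19 [ 0.5572 -0.3127  0.062 ] box (300, 168, 39, 37) depth 0.3094
cap (358, 35) 26 [ 0.6626 -0.2027  0.062 ] box (336, 9, 46, 54) depth 0.267
1.4 [ 0.5533 -0.3138  0.1998] [-1.799211e+02 -4.230000e-02  6.005170e+01]
[0.554, -0.313, 0.035] ([0.02, 0.01, 4.12], np.float64(0.01))
```

View pics/w1.png

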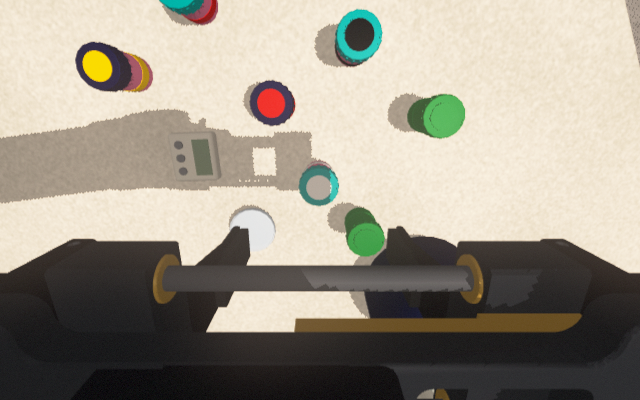

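The wrist view shows the white-dot turquoise cap at (319,185), lying between the open fingers at (0.555,-0.313). The green jar at (365,235) is clear of them. Descend and grip.

Emit:
drive_tool(
  moves=[0,0,1.2,0,87,0,0,2.4,0,87,0,0,3.4,0,87,0,0,4.1,0,87,0,0,4.1,0,87],
  squeeze=25,
)

```text
time_s: 2.02
tool_pos: [0.5487, -0.3171, 0.0338]
tool_rot: [-179.7, 0.1, 59.7]
force: [0.6, -1.2, 0.2]
grip_width: 0.0873
grasp_force: 0.0
```

Emit:
drive_tool(
  moves=[0,0,0,0,30,0,0,0,0,30,0,0,0,0,30,0,0,0,0,30,0,0,0,0,30],
  squeeze=25,
)

```text
time_s: 2.65
tool_pos: [0.5523, -0.3162, 0.0367]
tool_rot: [180.0, 0.0, 59.8]
force: [-0.1, -0.1, 0.6]
grip_width: 0.0449
grasp_force: 0.8
```

Emit:
drive_tool(
  moves=[0,0,0,0,30,0,0,0,0,30,0,0,-0.8,0,30,0,0,-2.0,0,30,0,0,-3.0,0,30],
  squeeze=25,
)

```text
time_s: 3.28
tool_pos: [0.5522, -0.3161, 0.1578]
tool_rot: [-180.0, 0.0, 59.8]
force: [0.9, 0.2, -1.1]
grip_width: 0.0434
grasp_force: 25.0
```

```bash
python3 plan.py .44 .1885 .16 .44 .1885 .045
```

```text
3.275 [ 0.5522 -0.3161  0.1578] [-1.799988e+02  1.500000e-03  5.980700e+01]
[0.44, 0.1885, 0.16] ([9.49, -8.77, -0.05], np.float64(-0.02))
[0.44, 0.1885, 0.045] ([9.49, -8.77, 2.82], np.float64(-0.02))
```

Emit:
drive_tool(
  moves=[0.5,-0.45,0,0,30,1.5,-1.4,0,0,30,2.5,-2.3,0,0,30,3.5,-3.25,0,0,30,4.5,-4.15,0,0,30],
)

```text
time_s: 3.9
tool_pos: [0.4984, -0.0753, 0.1563]
tool_rot: [-180.0, 0.0, 59.8]
force: [0.1, -0.5, -0.8]
grip_width: 0.0434
grasp_force: 25.0
```

Emit:
drive_tool(
  moves=[1.0,-0.9,0,0,30,2.0,-1.85,0,0,30,3.0,-2.75,0,0,30,3.9,-3.6,0,0,30,4.6,-4.2,0,0,30],
)

```text
time_s: 4.53
tool_pos: [0.4455, 0.1686, 0.1565]
tool_rot: [180.0, 0.0, 59.9]
force: [1.4, 0.0, -0.6]
grip_width: 0.0429
grasp_force: 25.0
```

Emit:
drive_tool(
  moves=[0.2,-0.2,0,0,30,0.4,-0.4,0,0,30,0.4,-0.4,0,0,30],
)

```text
time_s: 4.9
tool_pos: [0.4409, 0.1879, 0.1564]
tool_rot: [-180.0, 0.0, 59.8]
force: [-0.6, -0.3, -1.9]
grip_width: 0.0431
grasp_force: 25.0
```

```bash
python3 plan.py .44 .1885 .16 .44 .1885 .045; python3 wr.py w2 .185
```

```text
4.9 [0.4409 0.1879 0.1564] [-1.799905e+02  2.480000e-02  5.977870e+01]
[0.44, 0.1885, 0.16] ([0.0, -0.03, -0.09], np.float64(-0.02))
[0.44, 0.1885, 0.045] ([0.0, -0.03, 2.78], np.float64(-0.02))
4.9 [0.4409 0.1879 0.1564] [-1.7999e+02  2.0000e-02  5.9780e+01]
cap (317, 247) 40 [0.4465 0.1953 0.185 ] box (278, 207, 80, 58) depth 0.1509
```

View pics/w2.png

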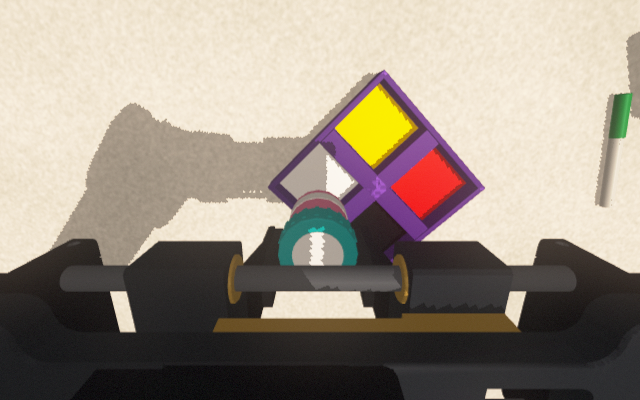

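The white jar is held straight at (317,247), with the white bay behind it around (315,180), yellow at (375,125) and red at (428,187). I'll check the bay positions and heights from this second viewpoint.

```bash
python3 - <<'E'
from h import *
p=np.load("w2.npz")["p"];h=hsv(p)
o={"tool_pos":np.array([.4409,.1879,.1564]),"tool_rot":np.array([-179.99,.02,59.78])};c=cam("wrist",o);t=cam("top")
T={"yellow":(203,211.5),"red":(240.1,201)}
for k,m in {"yellow":(abs(h[...,0].astype(int)-28)<7)&(h[...,1]>150),"red":((h[...,0]<8)|(h[...,0]>172))&(h[...,1]>150)&(np.arange(640)>380)}.items():
    b=max(blobs(m),key=cv2.contourArea);R=cv2.minAreaRect(b);print(k,R,plane(c,R[0],.008).round(4),"tri",tri([ray(c,R[0]),ray(t,T[k])]).round(4))
E
```

```text
yellow ((375.88470458984375, 126.2289047241211), (58.10344696044922, 62.89655303955078), 46.39718246459961) [0.5269 0.209  0.008 ] tri [0.5251 0.2098 0.0139]
red ((427.5514831542969, 184.29641723632812), (47.19822692871094, 59.754608154296875), 49.184913635253906) [0.5489 0.1217 0.008 ] tri [0.5463 0.1257 0.0175]
```

Emit:
drive_tool(
  moves=[0,0,0.6,0,30,0,0,1.3,0,30,0,0,1.9,0,30,0,0,2.4,0,30,0,0,2.6,0,30],
)

```text
time_s: 5.58
tool_pos: [0.4405, 0.1867, 0.0513]
tool_rot: [-179.9, 0.1, 59.7]
force: [-0.9, -1.1, -2.0]
grip_width: 0.0431
grasp_force: 25.0
```

Emit:
drive_tool(
  moves=[0,0,0.05,0,30,0,0,0.1,0,30,0,0,0.15,0,30,0,0,0.2,0,30,0,0,0.2,0,30],
)

```text
time_s: 6.2
tool_pos: [0.4411, 0.1884, 0.0447]
tool_rot: [180.0, -0.0, 59.8]
force: [0.2, -0.2, -0.9]
grip_width: 0.0432
grasp_force: 25.0
```

Emit:
drive_tool(
  moves=[0,0,0,0,50,0,0,0,0,66,0,0,0,0,66,0,0,0,0,66,0,0,-0.3,0,66],
)

```text
time_s: 6.82
tool_pos: [0.44, 0.1881, 0.0562]
tool_rot: [-179.9, 0.1, 59.8]
force: [0.0, -0.2, 0.6]
grip_width: 0.0656
grasp_force: 0.0
```

Emit:
drive_tool(
  moves=[0,0,-0.8,0,66,0,0,-2.0,0,87,0,0,-3.3,0,87,0,0,-3.3,0,87],
)

```text
time_s: 7.32
tool_pos: [0.4437, 0.1898, 0.1934]
tool_rot: [179.6, -0.3, 59.8]
force: [0.4, 0.4, -0.7]
grip_width: 0.0844
grasp_force: 0.0
```

```bash
python3 wr.py w3 .07;  python3 plan.py .536 -.08 .185; python3 - <<'E'
from h import *
p,d=env.read_camera("top");h=hsv(p);c=cam("top")
for b in blobs((abs(h[...,0].astype(int)-90)<10)&(h[...,1]>110)&(h[...,2]>50),60):
    (u,v),r=cv2.minEnclosingCircle(b);print((u,v),r,plane(c,(u,v),.062).round(3),plane(c,(u,v),.07).round(3))
E
```

```text
7.32 [0.4437 0.1898 0.1934] [179.58  -0.32  59.8 ]
cap (316, 185) 20 [0.4458 0.1919 0.07  ] box (296, 165, 41, 41) depth 0.2948
7.375 [0.4422 0.1889 0.191 ] [ 1.797546e+02 -1.475000e-01  5.979850e+01]
[0.536, -0.08, 0.185] ([-4.63, 5.41, 0.16], np.float64(-0.02))
(206.9705810546875, 248.53921508789062) 10.355429649353027 [0.441 0.19  0.062] [0.441 0.188 0.07 ]
(332.4955749511719, 202.2212371826172) 9.893908500671387 [ 0.535 -0.08   0.062] [ 0.534 -0.08   0.07 ]
(340.78570556640625, 149.7857208251953) 9.961771965026855 [ 0.649 -0.101  0.062] [ 0.647 -0.1    0.07 ]
(386.54522705078125, 144.14321899414062) 9.963661193847656 [ 0.659 -0.2    0.062] [ 0.658 -0.199  0.07 ]
```

White stands centred in its bay at (0.441,0.188). Next is red.

Emit:
drive_tool(
  moves=[-0.6,0.7,0,0,87,-1.6,1.9,0,0,87,-2.6,3.1,0.1,0,87,-3.6,4.2,0.1,0,87,-4.6,5.4,0.2,0,87],
)

```text
time_s: 8.05
tool_pos: [0.5345, -0.0808, 0.1792]
tool_rot: [-179.9, 0.0, 59.8]
force: [1.4, 0.4, 0.5]
grip_width: 0.087
grasp_force: 0.0
```

Emit:
drive_tool(
  moves=[0,0,0,0,87,0,0,0,0,87],
)

```text
time_s: 8.3
tool_pos: [0.534, -0.0785, 0.179]
tool_rot: [-179.8, -0.0, 59.8]
force: [-0.4, 0.8, -0.8]
grip_width: 0.0869
grasp_force: 0.0
```

```bash
python3 plan.py .5355 -.08 .036
```

```text
8.3 [ 0.534  -0.0785  0.179 ] [-1.798017e+02 -6.700000e-03  5.980410e+01]
[0.5355, -0.08, 0.036] ([-0.01, 0.06, 3.57], np.float64(-0.02))
```

Emit:
drive_tool(
  moves=[0,0.05,1.1,0,87,0,0.05,2.2,0,87,0,0.05,3.1,0,87,0,0.05,3.55,0,87,0,0.05,3.55,0,87],
)

```text
time_s: 8.93
tool_pos: [0.5358, -0.079, 0.0378]
tool_rot: [-179.9, 0.0, 59.9]
force: [0.1, 0.6, 0.2]
grip_width: 0.087
grasp_force: 0.0
```

Emit:
drive_tool(
  moves=[0,0,0,0,30,0,0,0,0,30,0,0,0,0,30,0,0,0,0,30,0,0,0,0,30],
)

```text
time_s: 9.55
tool_pos: [0.5367, -0.0804, 0.0387]
tool_rot: [180.0, 0.0, 59.8]
force: [-0.7, 0.5, -0.3]
grip_width: 0.0448
grasp_force: 0.0
```

Emit:
drive_tool(
  moves=[0,0,0,0,30,0,0,0,0,30,0,0,0,0,30],
)

```text
time_s: 9.93
tool_pos: [0.5367, -0.0803, 0.0386]
tool_rot: [180.0, 0.0, 59.8]
force: [-0.2, 0.0, 1.6]
grip_width: 0.0432
grasp_force: 25.0
```

Emit:
drive_tool(
  moves=[0,0,-0.6,0,30,0,0,-1.8,0,30,0,0,-2.9,0,30,0,0,-3.1,0,30,0,0,-3.1,0,30],
)

```text
time_s: 10.55
tool_pos: [0.5365, -0.0804, 0.1622]
tool_rot: [180.0, 0.0, 59.8]
force: [-0.3, -0.9, -2.3]
grip_width: 0.0435
grasp_force: 25.0
```

```bash
python3 plan.py .5465 .1265 .16
```

```text
10.55 [ 0.5365 -0.0804  0.1622] [1.799994e+02 2.520000e-02 5.979090e+01]
[0.5465, 0.1265, 0.16] ([4.6, -2.39, 0.05], np.float64(-0.02))
```

Emit:
drive_tool(
  moves=[0.6,-0.3,0,0,30,1.7,-0.9,0,0,30,2.8,-1.45,0,0,30,3.9,-2.0,0,0,30,4.6,-2.4,0,0,30],
)

```text
time_s: 11.18
tool_pos: [0.5446, 0.1297, 0.1602]
tool_rot: [-179.8, 0.1, 60.0]
force: [-0.1, 0.6, -0.7]
grip_width: 0.0435
grasp_force: 25.0
```

Emit:
drive_tool(
  moves=[0,0,0,0,30,0,0,0,0,30],
)

```text
time_s: 11.42
tool_pos: [0.5454, 0.1259, 0.1607]
tool_rot: [-179.9, 0.1, 59.8]
force: [-0.3, -0.1, -0.6]
grip_width: 0.0433
grasp_force: 25.0
```

```bash
python3 plan.py .5465 .1265 .0466
```

```text
11.425 [0.5454 0.1259 0.1607] [-1.798814e+02  1.408000e-01  5.977280e+01]
[0.5465, 0.1265, 0.0466] ([0.03, 0.02, 2.85], np.float64(-0.02))
```

Emit:
drive_tool(
  moves=[0,0,0.6,0,30,0,0,1.3,0,30,0,0,1.9,0,30,0,0,2.4,0,30,0,0,2.65,0,30],
)

```text
time_s: 12.05
tool_pos: [0.5457, 0.1257, 0.055]
tool_rot: [-179.9, 0.1, 59.7]
force: [-0.8, 0.4, -0.7]
grip_width: 0.0435
grasp_force: 25.0
```

Emit:
drive_tool(
  moves=[0,0,0.05,0,30,0,0,0.1,0,30,0,0,0.15,0,30,0,0,0.2,0,30,0,0,0.2,0,30],
)

```text
time_s: 12.68
tool_pos: [0.5462, 0.127, 0.0485]
tool_rot: [180.0, 0.0, 59.8]
force: [0.5, 0.0, -1.0]
grip_width: 0.0435
grasp_force: 25.0
```

Emit:
drive_tool(
  moves=[0,0,0.05,0,30,0,0,0.05,0,30,0,0,0.05,0,50,0,0,0.05,0,66,0,0,0.05,0,66],
)

```text
time_s: 13.3
tool_pos: [0.5463, 0.127, 0.0465]
tool_rot: [-180.0, 0.0, 59.8]
force: [-0.5, -0.1, -0.4]
grip_width: 0.0616
grasp_force: 0.0
```

Emit:
drive_tool(
  moves=[0,0,0,0,66,0,0,-0.6,0,66,0,0,-1.8,0,66,0,0,-3.0,0,87,0,0,-3.3,0,87],
)

```text
time_s: 13.92
tool_pos: [0.5481, 0.1278, 0.1821]
tool_rot: [179.7, -0.2, 59.8]
force: [-0.7, -0.2, -0.5]
grip_width: 0.0791
grasp_force: 0.0
```

```bash
python3 wr.py w4 .07; python3 plan.py .65 -.101 .185
```

```text
13.92 [0.5481 0.1278 0.1821] [179.72  -0.19  59.8 ]
cap (315, 190) 21 [0.5483 0.1283 0.07  ] box (295, 169, 43, 43) depth 0.2845
cap (198, 186) 23 [0.4483 0.1914 0.07  ] box (175, 165, 48, 44) depth 0.2827
13.975 [0.5479 0.1276 0.1818] [ 1.797467e+02 -1.561000e-01  5.979880e+01]
[0.65, -0.101, 0.185] ([-3.66, 5.08, -0.07], np.float64(-0.02))
```

Red is set in its bay at (0.548,0.128). Next is yellow.

Emit:
drive_tool(
  moves=[-0.5,0.7,0,0,87,-1.3,1.8,0,0,87,-2.1,2.9,0,0,87,-2.9,4.0,0,0,87,-3.65,5.1,0,0,87],
)

```text
time_s: 14.6
tool_pos: [0.6487, -0.1036, 0.1764]
tool_rot: [-179.9, 0.1, 59.8]
force: [0.5, 0.6, 0.9]
grip_width: 0.087
grasp_force: 0.0
```

Emit:
drive_tool(
  moves=[0,0,0,0,87,0,0,0,0,87,0,0,0,0,87],
)

```text
time_s: 14.98
tool_pos: [0.6486, -0.0994, 0.178]
tool_rot: [-179.9, -0.0, 60.0]
force: [-0.4, -0.5, -0.5]
grip_width: 0.0871
grasp_force: 0.0
```

```bash
python3 plan.py .65 -.101 .037
```

```text
14.975 [ 0.6486 -0.0994  0.178 ] [-1.799271e+02 -1.250000e-02  5.996730e+01]
[0.65, -0.101, 0.037] ([-0.02, 0.05, 3.53], np.float64(-0.0))
```

```bash
python3 - <<'E'
from h import *
d=np.load("top0.npz")["d"];c=cam("top")
for v in range(84,116,3):
    print(v,[ (c[1]@(np.linalg.solve(c[0],[u,v,1.])*d[v,u])+c[2]).round(3).tolist() for u in (345,365,380)])
E
```

```text
84 [[0.792, -0.113, 0.074], [0.791, -0.156, 0.072], [0.792, -0.19, 0.069]]
87 [[0.784, -0.112, 0.076], [0.785, -0.156, 0.072], [0.791, -0.192, 0.053]]
90 [[0.779, -0.113, 0.071], [0.783, -0.158, 0.056], [0.792, -0.195, 0.028]]
93 [[0.775, -0.113, 0.063], [0.786, -0.161, 0.028], [0.794, -0.199, 0.0]]
96 [[0.774, -0.114, 0.046], [0.784, -0.163, 0.012], [0.788, -0.199, -0.003]]
99 [[0.766, -0.114, 0.048], [0.781, -0.164, -0.003], [0.779, -0.198, 0.001]]
102 [[0.762, -0.114, 0.039], [0.774, -0.164, -0.003], [0.774, -0.199, -0.003]]
105 [[0.767, -0.117, -0.001], [0.766, -0.163, 0.001], [0.766, -0.198, -0.001]]
108 [[0.759, -0.116, 0.002], [0.76, -0.163, -0.002], [0.759, -0.198, -0.002]]
111 [[0.751, -0.116, 0.004], [0.752, -0.163, 0.001], [0.752, -0.198, -0.004]]
114 [[0.746, -0.116, -0.002], [0.744, -0.162, 0.002], [0.743, -0.197, 0.002]]
```

The blue device starts at x=0.76 and is lower than the gripper body, so it is clear.

Emit:
drive_tool(
  moves=[0,0.05,1.1,0,87,0,0.05,2.2,0,87,0,0.05,3.1,0,87,0,0.05,3.5,0,87,0,0.05,3.5,0,87],
)

```text
time_s: 15.6
tool_pos: [0.6503, -0.1018, 0.038]
tool_rot: [-179.9, 0.0, 59.9]
force: [-0.1, -1.0, 0.1]
grip_width: 0.0871
grasp_force: 0.0
```

Emit:
drive_tool(
  moves=[0,0,0,0,30,0,0,0,0,30,0,0,0,0,30,0,0,0,0,30,0,0,0,0,30],
)

```text
time_s: 16.23
tool_pos: [0.6509, -0.1028, 0.0386]
tool_rot: [180.0, 0.0, 59.8]
force: [0.5, -1.1, -0.3]
grip_width: 0.0448
grasp_force: 0.0
```

Emit:
drive_tool(
  moves=[0,0,0,0,30,0,0,0,0,30,0,0,0,0,30],
)

```text
time_s: 16.6
tool_pos: [0.6509, -0.1028, 0.0386]
tool_rot: [180.0, 0.0, 59.8]
force: [-0.4, -0.2, 0.8]
grip_width: 0.0431
grasp_force: 25.0
```

Emit:
drive_tool(
  moves=[0,0,-0.6,0,30,0,0,-1.8,0,30,0,0,-2.9,0,30,0,0,-3.1,0,30,0,0,-3.1,0,30],
)

```text
time_s: 17.23
tool_pos: [0.6508, -0.1028, 0.1624]
tool_rot: [180.0, 0.0, 59.8]
force: [-0.0, 0.0, -1.4]
grip_width: 0.0433
grasp_force: 25.0
```

```bash
python3 plan.py .525 .21 .16
```

```text
17.225 [ 0.6508 -0.1028  0.1624] [1.799865e+02 1.390000e-02 5.979560e+01]
[0.525, 0.21, 0.16] ([5.18, -6.65, 0.06], np.float64(-0.02))
```

Emit:
drive_tool(
  moves=[0.4,-0.5,0,0,30,1.2,-1.5,0,0,30,2.1,-2.7,0,0,30,2.9,-3.75,0,0,30,3.7,-4.75,0,0,30],
)

```text
time_s: 17.85
tool_pos: [0.5578, 0.124, 0.1608]
tool_rot: [-179.8, 0.1, 59.9]
force: [0.7, 0.1, -0.0]
grip_width: 0.0434
grasp_force: 25.0
```

Emit:
drive_tool(
  moves=[0.8,-1.0,0,0,30,1.3,-1.7,0,0,30,1.5,-1.9,0,0,30,1.5,-1.9,0,0,30,1.5,-1.9,0,0,30],
)

```text
time_s: 18.48
tool_pos: [0.5262, 0.2088, 0.1619]
tool_rot: [-180.0, 0.1, 59.6]
force: [0.3, 0.5, -1.9]
grip_width: 0.0432
grasp_force: 25.0
```

```bash
python3 plan.py .525 .21 .0466
```

```text
18.475 [0.5262 0.2088 0.1619] [-1.799987e+02  7.540000e-02  5.964480e+01]
[0.525, 0.21, 0.0466] ([0.01, -0.04, 2.88], np.float64(-0.04))
```

Emit:
drive_tool(
  moves=[0,0,0.6,0,30,0,0,1.3,0,30,0,0,1.9,0,30,0,0,2.4,0,30,0,0,2.65,0,30],
)

```text
time_s: 19.1
tool_pos: [0.5256, 0.2095, 0.0552]
tool_rot: [-179.9, 0.1, 59.7]
force: [0.1, -0.2, -0.8]
grip_width: 0.0433
grasp_force: 25.0
```

Emit:
drive_tool(
  moves=[0,0,0.05,0,30,0,0,0.1,0,30,0,0,0.15,0,30,0,0,0.2,0,30,0,0,0.2,0,30],
)

```text
time_s: 19.73
tool_pos: [0.5256, 0.2108, 0.0485]
tool_rot: [180.0, 0.0, 59.8]
force: [-0.7, 0.1, -1.6]
grip_width: 0.0436
grasp_force: 25.0
```

Emit:
drive_tool(
  moves=[0,0,0.05,0,30,0,0,0.05,0,30,0,0,0.05,0,50,0,0,0.05,0,66,0,0,0.05,0,66],
)

```text
time_s: 20.35
tool_pos: [0.5256, 0.2107, 0.0465]
tool_rot: [180.0, 0.0, 59.8]
force: [0.1, -0.0, 0.2]
grip_width: 0.0618
grasp_force: 0.0
```

Emit:
drive_tool(
  moves=[0,0,0,0,66,0,0,-0.6,0,66,0,0,-1.8,0,66,0,0,-3.0,0,87,0,0,-3.3,0,87],
)

```text
time_s: 20.98
tool_pos: [0.5273, 0.2119, 0.1821]
tool_rot: [179.8, -0.2, 59.8]
force: [0.1, -0.4, 0.5]
grip_width: 0.0787
grasp_force: 0.0
```

```bash
python3 wr.py w5 .07; python3 plan.py .661 -.2015 .185
```

```text
20.98 [0.5273 0.2119 0.1821] [179.76  -0.23  59.81]
cap (370, 244) 20 [0.5475 0.1305 0.07  ] box (351, 224, 31, 42) depth 0.3021
cap (261, 241) 21 [0.449  0.1925 0.07  ] box (248, 221, 34, 42) depth 0.3005
cap (315, 189) 21 [0.528  0.2132 0.07  ] box (295, 168, 43, 43) depth 0.2842
21.025 [0.5272 0.2116 0.1819] [179.776   -0.1927  59.7985]
[0.661, -0.2015, 0.185] ([-7.24, 8.09, -0.07], np.float64(-0.02))
```

Yellow is placed. Next is black.

Emit:
drive_tool(
  moves=[-0.5,0.6,0,0,87,-1.4,1.6,0,0,87,-2.3,2.6,0,0,87,-3.2,3.6,0,0,87,-4.1,4.6,0,0,87],
)

```text
time_s: 21.65
tool_pos: [0.6016, -0.0253, 0.1767]
tool_rot: [-179.9, 0.1, 59.8]
force: [1.1, -0.2, -0.2]
grip_width: 0.0871
grasp_force: 0.0
```

Emit:
drive_tool(
  moves=[-0.9,1.0,0,0,87,-1.8,2.0,0,0,87,-2.6,2.9,0,0,87,-3.15,3.5,0,0,87,-3.15,3.5,0,0,87],
)

```text
time_s: 22.28
tool_pos: [0.6585, -0.2071, 0.1754]
tool_rot: [-179.8, 0.1, 59.5]
force: [-0.9, 0.9, 0.7]
grip_width: 0.0869
grasp_force: 0.0
```

```bash
python3 wr.py w6; python3 plan.py .661 -.2015 .037
```

```text
22.28 [ 0.6585 -0.2071  0.1754] [-1.7982e+02  1.4000e-01  5.9470e+01]
cap (318, 182) 21 [ 0.6644 -0.2015  0.062 ] box (298, 163, 43, 41) depth 0.2834
22.325 [ 0.6587 -0.204   0.176 ] [-1.797975e+02  4.010000e-02  5.965620e+01]
[0.661, -0.2015, 0.037] ([0.09, 0.03, 3.47], np.float64(-0.03))
```

Emit:
drive_tool(
  moves=[0.05,0,1.1,0,87,0.05,0,2.2,0,87,0.05,0,3.1,0,87,0.05,0,3.45,0,87,0.05,0,3.45,0,87],
)

```text
time_s: 22.95
tool_pos: [0.6602, -0.1998, 0.0398]
tool_rot: [-179.9, 0.0, 59.9]
force: [0.1, -0.6, 0.6]
grip_width: 0.0867
grasp_force: 0.0
```

Emit:
drive_tool(
  moves=[0,0,0,0,30,0,0,0,0,30,0,0,0,0,30,0,0,0,0,30,0,0,0,0,30],
)

```text
time_s: 23.58
tool_pos: [0.6608, -0.2012, 0.0407]
tool_rot: [180.0, 0.0, 59.8]
force: [0.5, -0.3, -0.4]
grip_width: 0.0449
grasp_force: 0.2
```

Emit:
drive_tool(
  moves=[0,0,0,0,30,0,0,0,0,30,0,0,0,0,30],
)

```text
time_s: 23.95
tool_pos: [0.6609, -0.2012, 0.0407]
tool_rot: [180.0, 0.0, 59.8]
force: [0.3, 0.0, 0.2]
grip_width: 0.0429
grasp_force: 25.0
```

Emit:
drive_tool(
  moves=[0,0,-0.6,0,30,0,0,-1.8,0,30,0,0,-2.9,0,30,0,0,-3.1,0,30,0,0,-3.1,0,30],
)

```text
time_s: 24.58
tool_pos: [0.6606, -0.2011, 0.1643]
tool_rot: [-180.0, 0.0, 59.8]
force: [-0.4, -0.0, -1.9]
grip_width: 0.0433
grasp_force: 25.0
```

```bash
python3 plan.py .463 .106 .16
```

```text
24.575 [ 0.6606 -0.2011  0.1643] [-1.79998e+02  2.00000e-02  5.98006e+01]
[0.463, 0.106, 0.16] ([4.15, -8.13, 0.11], np.float64(-0.02))
```

Emit:
drive_tool(
  moves=[0.3,-0.6,0,0,30,0.8,-1.6,0,0,30,1.4,-2.7,0,0,30,1.9,-3.75,0,0,30,2.4,-4.75,0,0,30],
)

```text
time_s: 25.2
tool_pos: [0.5424, -0.0213, 0.1622]
tool_rot: [-179.8, 0.1, 59.8]
force: [-0.3, 0.9, -0.5]
grip_width: 0.0428
grasp_force: 25.0
```

Emit:
drive_tool(
  moves=[0.5,-1.0,0,0,30,1.05,-2.1,0,0,30,1.5,-2.9,0,0,30,1.75,-3.4,0,0,30,1.75,-3.4,0,0,30],
)

```text
time_s: 25.82
tool_pos: [0.4616, 0.1069, 0.1638]
tool_rot: [-180.0, 0.1, 59.9]
force: [0.9, -0.9, 0.0]
grip_width: 0.0429
grasp_force: 25.0
```

Emit:
drive_tool(
  moves=[0,0,0,0,30],
)

```text
time_s: 25.95
tool_pos: [0.4632, 0.1047, 0.1642]
tool_rot: [-180.0, 0.0, 59.7]
force: [-0.1, 0.5, -1.0]
grip_width: 0.0433
grasp_force: 25.0
```

```bash
python3 plan.py .463 .106 .0487
```

```text
25.95 [0.4632 0.1047 0.1642] [-1.799962e+02  2.760000e-02  5.967850e+01]
[0.463, 0.106, 0.0487] ([0.03, -0.02, 2.89], np.float64(-0.03))
```

Emit:
drive_tool(
  moves=[0,0,0.6,0,30,0,0,1.3,0,30,0,0,1.9,0,30,0,0,2.4,0,30,0,0,2.65,0,30],
)

```text
time_s: 26.58
tool_pos: [0.4625, 0.1049, 0.0572]
tool_rot: [-179.9, 0.1, 59.7]
force: [-0.3, 0.2, -1.0]
grip_width: 0.0434
grasp_force: 25.0
```

Emit:
drive_tool(
  moves=[0,0,0.05,0,30,0,0,0.1,0,30,0,0,0.15,0,30,0,0,0.2,0,30,0,0,0.2,0,30],
)

```text
time_s: 27.2
tool_pos: [0.4625, 0.1063, 0.0506]
tool_rot: [180.0, 0.0, 59.8]
force: [-0.1, 1.4, -0.7]
grip_width: 0.043
grasp_force: 25.0
```

Emit:
drive_tool(
  moves=[0,0,0.05,0,30,0,0,0.05,0,30,0,0,0.05,0,50,0,0,0.05,0,66,0,0,0.05,0,66],
)

```text
time_s: 27.82
tool_pos: [0.4625, 0.1064, 0.0485]
tool_rot: [-180.0, 0.0, 59.8]
force: [0.9, -0.7, 0.1]
grip_width: 0.0611
grasp_force: 0.0
```

Emit:
drive_tool(
  moves=[0,0,0,0,66,0,0,-0.6,0,66,0,0,-1.8,0,66,0,0,-3.0,0,87,0,0,-3.5,0,87],
)

```text
time_s: 28.45
tool_pos: [0.4639, 0.1068, 0.1915]
tool_rot: [179.8, -0.1, 59.8]
force: [-1.0, 0.2, -0.0]
grip_width: 0.079
grasp_force: 0.0
```

Emit:
drive_tool(
  moves=[-1.0,1.0,-0.3,0,87,-2.2,2.2,-0.5,0,87,-3.2,3.2,-0.5,0,87,-3.5,3.5,-0.5,0,87,-3.5,3.5,-0.5,0,87],
)

```text
time_s: 29.08
tool_pos: [0.5129, -0.0856, 0.2081]
tool_rot: [-179.9, -0.0, 59.7]
force: [-1.2, 1.2, -0.1]
grip_width: 0.087
grasp_force: 0.0
```

```bash
python3 - <<'E'
from h import *
p,d=env.read_camera("top");h=hsv(p);c=cam("top");cv2.imwrite("pics/top9.png",cv2.resize(p[100:290,170:490,::-1],None,fx=2.4,fy=2.4))
for b in blobs((abs(h[...,0].astype(int)-90)<10)&(h[...,1]>110)&(h[...,2]>50),60):
    (u,v),r=cv2.minEnclosingCircle(b);print((u,v),r,plane(c,(u,v),.07).round(3))
q,_=env.read_camera("scene");cv2.imwrite("pics/sc9.png",cv2.resize(q[130:290,150:470,::-1],None,fx=2.4,fy=2.4))
E
```

```text
(205.77777099609375, 247.77777099609375) 10.882753372192383 [0.443 0.19  0.07 ]
(245.8125, 237.59375) 11.20334529876709 [0.463 0.106 0.07 ]
(196.1985321044922, 209.05882263183594) 10.9766206741333 [0.525 0.211 0.07 ]
(235.6639404296875, 198.68032836914062) 10.745373725891113 [0.546 0.127 0.07 ]
```

View pics/top9.png

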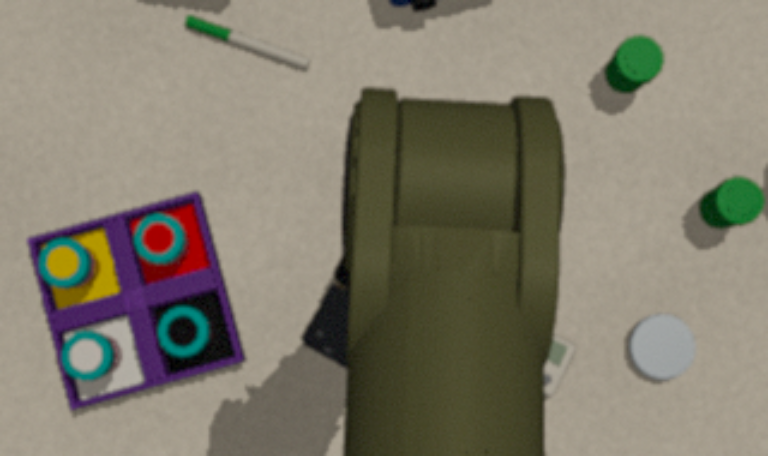

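View pics/sc9.png

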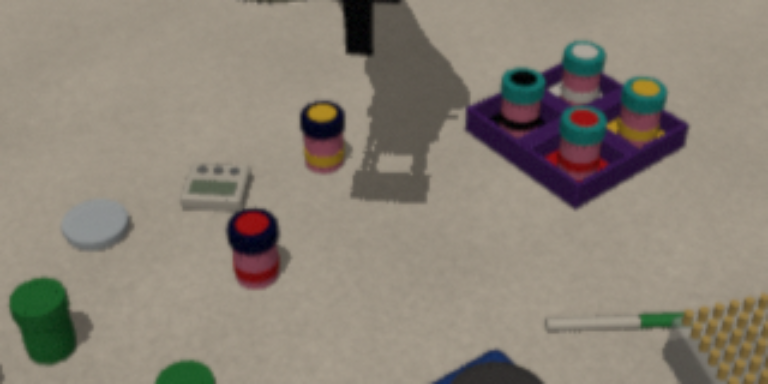

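The pictures show all four turquoise jars upright in their matching bays: in the scene crop black is at (523,85), white (583,60), yellow (643,95) and red (583,125). The navy jars at (323,120) and (253,225) have not moved, and the gripper is touching nothing.

```bash
python3 -c "
from cell import env
print(env.sign_off())"
```

```text
the job is handed in; nothing more can be done
None
```

All four turquoise-capped jars stand upright in the bays matching their dots, the navy-capped jars were left untouched, and the job is handed in at about 29 s of robot time; sign-off gave no verdict.

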